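# Index the recipe-card stand and hold the clip open over the green card

### The arm

A 7-joint arm with a two-finger parallel gripper is mounted at the origin on a cart in front of the work surface, level with it; the furniture and walls round the work are solid. World frame = base frame: x ahead of the robot, y to its left, z up, the work surface at z = 0. Lengths are in m, angles in rad, forces in N, time in s.
With the tool pointing down it reaches from about 0.425 to 0.95 m from the base axis. Payload 4.7 kg.
Tool frame: the origin (TCP) lies on the centre line of the jaws, within the pads' length; the fingertips stand robot.nose_length ahead of it and the grasp point (between the pads) lies 8 mm behind it (robot.nose_length is the distance from the TCP to the fingertips, in m); z points along the fingers, y is the line along which they close (so a half turn about z gives the same grasp; the last joint's range is limited). The gripper opens to 85 mm and grips with 20 to 120 N. Pads are 22 mm wide; open, the fingers measure 114 mm over their backs; the gripper's body (76 mm by 85 mm) begins 54 mm behind the grasp point. The pads swing forward as they close: fully open they stand 13 mm farther back than shut.
Start: joints at [1.31, 0.469, -0.049, 1.532, 0.024, 1.141, -0.082], TCP at [0.155, -0.657, 0.242] pointing down, gripper open.
Joint ranges: [-2.59, 2.59], [-0.33, 1.99], [-1.39, 1.29], [0.1, 2.45], [-1.04, 4.18], [0.21, 1.99], [-2.66, 2.66]. Speed limits (rad/s): [2.57, 2.57, 3.14, 3.14, 3.14, 3.14, 3.14].

### API

Orientations are given as [roll, pitch, yaw] about the fixed x, y, z axes, in that order (R = Rz(yaw) Ry(pitch) Rx(roll)).
In Python, from plant import robot gives the robot as it stands. Calls block until the motion is done:
- robot.goto(position, orientation): joint-space move of the TCP to a pose.
- robot.move_straight(position, vel=0.15, attitude=None, contact_N=None): straight line of the TCP; attitude=None keeps the orientation; vel is the mean speed in m/s. With contact_N (N) it stops when the force on the tool has changed by that much, and returns True; else False.
- robot.move_joints(angles): joint-space move.
- robot.grip(opening, strength=None): opening from 0.0 (shut) to 1.0 (fully open); strength is the grip in N (None keeps the last); returns when the fingers have stopped.
- robot.sleep(seconds).
- robot.inverse_kinematics(position, orientation): joint angles nearest the present ones, or None.
- robot.sense(): the state.
- robot.grab_frame(name): name is "scene" or "top" or "wrist"; returns a dict with "image" (384x512x3 uint8, red, green, blue), "range_z" (384x512 float32, m along the optical axis (not along the pixel's ray), 0 where there is no reading), "fx", "fy", "cx", "cy" (pixels), "R" (3x3) and "t" (3): a world point X has camera coordinates R X + t. Camera axes: x right, y down, z forward; pixel columns grow to the right and rows downward; lengths in m; the calibration is good to about 2 mm. The wrist camera is an equidistant fisheye: a pixel r from the principal point sees the ray r / f radians off the axis. A picture is of the moment at which its call begins.
A pose or a line that the arm cannot do raises robot.IKError and nothing moves.
- robot.close_job(): hands the job in; it is judged then, once.
The state is a dict: "t": time; "joint_pos": joint angles; "joint_velocities": joint speeds; "effort": joint torques, N m; "tcp_pos": TCP position; "tcp_rot": TCP orientation; "wrist_force": force on the tool from outside, world axes, zero at the start; "torque": the same for the moment, N m; "opening": opening from 0.0 (shut) to 1.0 (fully open); "gripper_force": force on a finger pad.
Only numpy, scipy, OpenCV 4.12 (cv2) and the standard library are available. Lean on these libraries where they do the work, as an engineer would, in place of code of your own. Each camera call takes 0.05 s, during which the arm holds its last target. There are 200 camera calls.

### The job

Turn the revolving recipe-card stand anticlockwise (seen from above) by one notch, by the wing knob on top, so that the green-headed card clicks in at the brass mark on the foot, and let go. Then squeeze the tails of the red spring clip to open it, lift it off the card tray and lower it over the middle of the green card's top edge, one jaw well down on each side and neither touching the card. Finish while still holding it squeezed wide open there, so that I can slip a second card in; leave the striped mug and the dark pepper mill alone.

Things in the scene. Friction and masses are not known exactly. Their poses are not given: they have to be found in the camera images.
- card_stand: Fixed foot of the revolving card stand: dark wooden disc, 190 mm across, 13 mm thick, with a brass index mark on the rim facing the robot. Origin: centre of the underside, on the wheel's vertical axis; its -x points from the axis to the mark. Above it turn a steel notched wheel, a wooden disc 172 mm across (top at 42 mm), six card slots and a thin post with the knob.
- card_wheel (a joint): Turn of the stand's wheel, rad, positive anticlockwise seen from above. About 0 at the start, with the green card one notch (60 degrees) short of the mark; 1.047 with it at the mark. A sprung roller pulls the wheel into a notch every 1.047 rad, from up to 0.4 rad either side; turning it over takes about 0.15 N m.
- knob_grip (a point): Middle of the dark wooden wing knob on the wheel's axis, 157 mm above the worktop. The wing is a bar 46 mm long (this point's x), 14 mm thick (y), 142 to 170 mm above the worktop; it turns with the wheel. Its x axis is the foot's x turned by (joint card_wheel + 0.524) rad about z. The rest of the stand is below 126 mm but for the post (radius 6 mm) under the knob.
- green_card_top (a point): Middle of the top edge of the green-headed card, 125 mm above the worktop. x: square to the card, towards the wheel's axis; y: along the edge; z up. The stiff card is 60 mm wide, 2.5 mm thick, stands upright 66 mm from the axis, free on both sides down to 59 mm above the worktop. With the wheel at 1.047 its axes are the foot's. Four other cards alike; one slot is empty.
- card_tray: Fixed open tray of pale wood, 150 mm (x) by 98 mm (y), 66 mm high, walls 6 mm, with a stack of blank cards inside, 20 mm high. Origin: centre of the underside. The clip is parked on its front wall (the tray's -x side, towards the robot), up to 16 mm off the wall's middle.
- clip: Red spring clip, about 60 g, 40 mm wide (along y, its hinge axis), 88 mm tall, parked upright astride the tray's front wall, jaws down and biting it. Axes as the tray's. Origin on the pivot at mid width, 74 mm above the worktop. Two tails, 30 mm wide, 4 mm thick, rise to 43 mm above the pivot, leaning out along -x and +x: 44 mm over their outer tops. This body is the +x arm and tips with it.
- clip_arm (a joint): Opening of the clip, rad: 0 parked on the 6 mm wall, -0.12 shut, 0.44 at its stop, with about 22 mm between the jaws (38 mm per rad). At the stop the tails measure about 23 mm over the outside and are almost parallel. The tails need about 4 N to begin to open and 9 N to reach the stop. Each arm turns by half this value if squeezed evenly.
- jaw_a (a point): Inner face of the rubber jaw pad of the clip's +x arm, at mid width, 42 mm below the pivot. The jaws end 44 mm below the pivot; the pads are 12 mm tall; the spring coil closes the mouth from 8 mm below the pivot up.
- jaw_b (a point): Inner face of the jaw pad of the clip's -x arm, facing jaw_a.
- mug_1: Striped mug, 90 mm tall, a bystander at the right. Origin: underside.
- mill_1: Dark wooden pepper mill, 58 mm across and 170 mm tall, a bystander towards the back. Origin: underside. It stands near the wall cabinets, which hang from about 0.5 m above the worktop, over all of it beyond about 0.6 m ahead of the robot's base: swing the wrist round on the near side of them.
Mind the look-alikes: they are no part of the job. Of the things like the clip, leave any that is purple or turquoise; of the rest the larger one is meant.

How it is judged:
By the outcome, as a careful person would: the job done as asked, in the order asked, and still so for the second after the job is handed in, while the arm keeps its last pose, push and grip.
It also fails if it takes over 51 s, if anything falls off the work surface, if the arm or the gripper's body presses on something with over 40 N, if the wrist force passes 120 N, or if a joint passes its speed limit or range.

## Working session

There is one attempt and no reset: what is moved stays moved. The work goes in short steps, each a Python script; the robot and the scene stay as the last script left them, time stands still between calls to the robot, and variables do not carry over. Pictures are saved under pics/ and viewed, at most 10 in all, crops included, and the job is handed in when it is done.

```bash
ls; mkdir -p pics; python3 - <<'E'
from plant import robot
import cv2, numpy as np, pickle
fr={}
for n in ("scene","top"):
    f=robot.grab_frame(n); fr[n]=f
    print(n,f["fx"],f["fy"],f["cx"],f["cy"],np.round(f["R"],3).tolist(),np.round(f["t"],3))
pickle.dump(fr,open("f0.pkl","wb"))
im=np.vstack([fr[n]["image"] for n in fr])[:,:,::-1]
for n in fr: cv2.imwrite(f"pics/{n}0.png",cv2.resize(fr[n]["image"][:,:,::-1],(800,600),interpolation=cv2.INTER_CUBIC))
print(robot.nose_length,robot.sense())
E
```

```text
pics
scene 409.8730695425245 409.8730695425245 257.2733772270678 187.88495743135218 [[-0.887, -0.461, 0.018], [-0.205, 0.359, -0.911], [0.413, -0.811, -0.413]] [0.377 0.291 0.674]
top 405.8662170514081 405.8662170514081 255.00374426821244 193.37475037596437 [[0.018, -1.0, -0.004], [-0.989, -0.017, -0.146], [0.146, 0.006, -0.989]] [-0.21   0.562  1.164]
0.011 {'t': 0.1, 'joint_pos': array([ 1.31012734,  0.46935035, -0.04859175,  1.53359738,  0.02409981,
        1.14101257, -0.08228597]), 'joint_velocities': array([-0.00086747, -0.00101914,  0.00100531, -0.00353937,  0.00097638,
        0.00179891,  0.00141351]), 'effort': array([ 2.88994706e-04, -5.11515141e+01, -4.71421180e-02, -2.38390732e+01,
        1.07968578e-02,  4.38394971e-03,  3.02241858e-06]), 'tcp_pos': array([ 0.15493898, -0.65644205,  0.24136368]), 'tcp_rot': array([-3.13981176e+00,  6.48752225e-05,  2.31809652e-01]), 'wrist_force': array([-0.22650436,  0.14492897,  0.32460475]), 'torque': array([ 0.00564253,  0.04594596, -0.01084458]), 'gripper_force': 0.0, 'opening': 0.9975566116417048}
```

View pics/scene0.png

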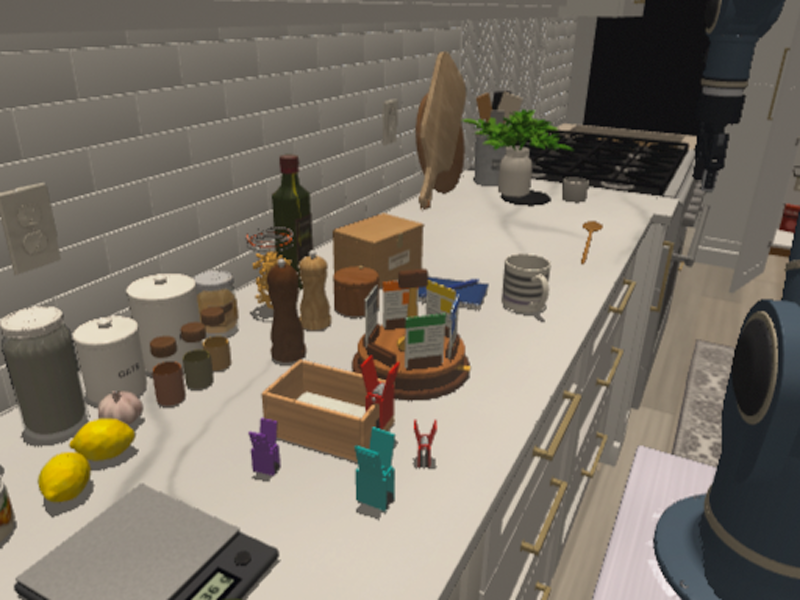

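View pics/top0.png

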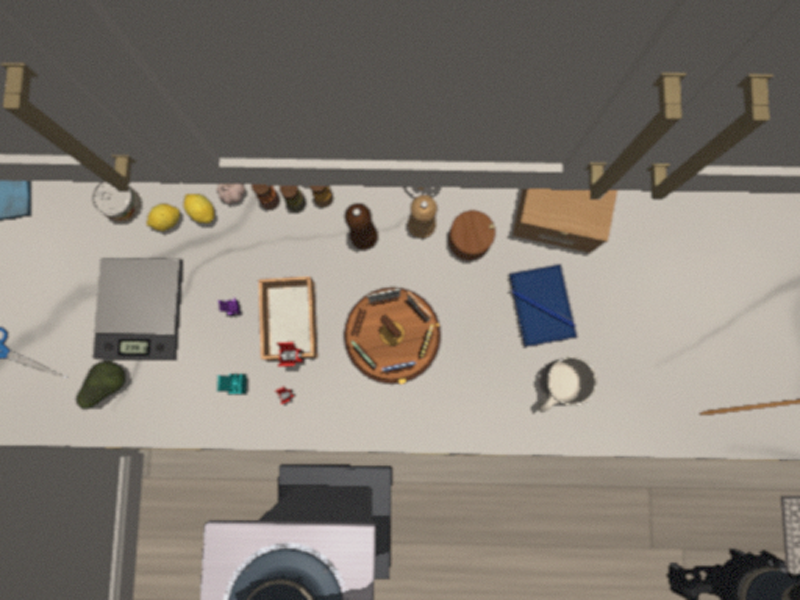

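The two red clips are the one astride the tray's front wall (top ≈ (290,353), scene ≈ (380,390)) and a smaller one lying on the worktop (top (285,395), scene (425,443)). Purple and turquoise ones are ruled out. The larger red one on the tray is meant, and I'll confirm it in enlarged crops.

```bash
python3 - <<'E'
import cv2, pickle
fr=pickle.load(open("f0.pkl","rb"))
def crop(n,x0,y0,w,h,s,o): cv2.imwrite(o,cv2.resize(fr[n]["image"][y0:y0+h,x0:x0+w,::-1],None,fx=s,fy=s,interpolation=cv2.INTER_CUBIC))
crop("top",155,170,130,97,6,"pics/topc.png")
crop("scene",160,165,150,120,5,"pics/scenec.png")
E
```

```text
(no output)
```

View pics/topc.png

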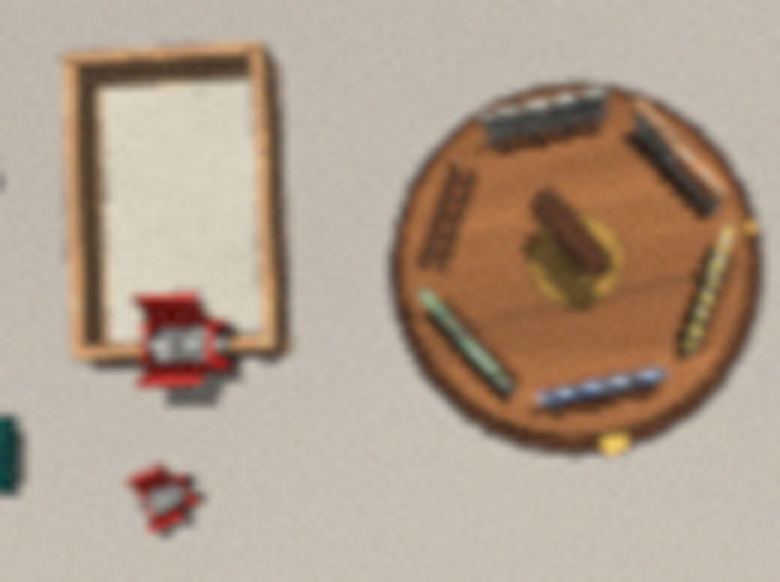

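View pics/scenec.png

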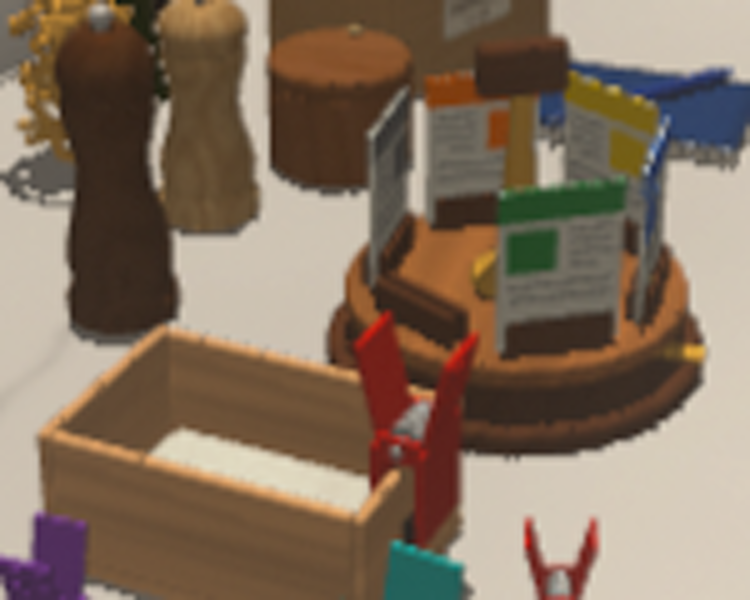

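The tray's red clip (top crop (180,340), scene crop (415,430)) is clearly the larger one, upright and biting the tray wall. The one at top crop (165,500) is a small look-alike. The knob is at top crop (572,232), the mark at (615,442), and the green card's top edge runs from (425,292) to (510,392). Next I'll localise them with depth from both views.

```bash
cat > h.py <<'E'
import numpy as np, cv2, pickle
def cloud(f):
    z=f["range_z"].astype(float); v,u=np.mgrid[:z.shape[0],:z.shape[1]]
    P=np.stack([(u-f["cx"])/f["fx"]*z,(v-f["cy"])/f["fy"]*z,z],-1)
    X=(P-f["t"])@f["R"]; X[z==0]=np.nan; return X
def at(f,u,v,z):
    d=np.array([(u-f["cx"])/f["fx"],(v-f["cy"])/f["fy"],1])@f["R"]; c=-f["R"].T@f["t"]
    return c+d*(z-c[2])/d[2]
def pix(f,X):
    p=f["R"]@np.asarray(X)+f["t"]; return f["fx"]*p[0]/p[2]+f["cx"],f["fy"]*p[1]/p[2]+f["cy"]
E
python3 - <<'E'
from h import *
np.set_printoptions(precision=4,suppress=True)
fr=pickle.load(open("f0.pkl","rb")); T,S=fr["top"],fr["scene"]
tp=lambda u,v:(155+(u+.5)/6-.5,170+(v+.5)/6-.5); sp=lambda u,v:(160+(u+.5)/5-.5,165+(v+.5)/5-.5)
def rect(P,name):
    r=cv2.minAreaRect(P[:,:2].astype(np.float32)*1000); print(name,len(P),np.round(r[0],1),np.round(r[1],1),round(r[2],1),"z",np.percentile(P[:,2],[5,50,95]))
# triangulated axis: foot/wheel
XT,XS=cloud(T),cloud(S)
for n,X,f in(("T",XT,T),("S",XS,S)):
    I=f["image"].astype(int); r,g,b=I[...,0],I[...,1],I[...,2]
    red=(r>110)&(g<60)&(b<60)
    g0=at(T,*tp(180,340),.09); k0=at(T,*tp(572,232),.165); c0=at(T,*tp(467,342),.125)
    near=lambda c,rad:np.hypot(X[...,0]-c[0],X[...,1]-c[1])<rad
    print(n,k0,g0,c0)
    P=X[near(k0,.045)&(X[...,2]>.135)&(X[...,2]<.185)]; rect(P,"knob")
    P=X[red&near(g0,.05)&(X[...,2]>.05)]; rect(P,"clip red"); 
    Q=P[P[:,2]>.100]; rect(Q,"tails>.1")
    for s in(-1,1):
        q=Q[(Q[:,0]-g0[0])*s>0]; 
        if len(q)>4: rect(q," tail %d"%s)
    P=X[near(c0,.05)&(X[...,2]>.117)&(X[...,2]<.132)]
    if len(P): rect(P,"card top")
    gr=(g>r+25)&(g>b+15)&near(c0,.06)&(X[...,2]>.06)
    if gr.sum()>3: rect(X[gr],"green")
    t0=at(T,*tp(175,200),.066); P=X[(abs(X[...,2]-.066)<.004)&near(t0,.1)&~red]; rect(P,"tray rim")
for c in((75,65),(268,45),(283,350),(75,358)): print("tray",at(T,*tp(*c),.066)[:2])
print("mark",at(T,*tp(615,442),.013)[:2], XT[tuple(int(round(q)) for q in tp(615,442))[::-1]], "S",XS[tuple(int(round(q)) for q in sp(690,352))[::-1]])
print("other brass",at(T,*tp(752,228),.013), XT[tuple(int(round(q)) for q in tp(752,228))[::-1]])
for e in((425,292),(510,392)): print("green edge",at(T,*tp(*e),.125)[:2])
P=XT[(abs(XT[...,2]-.042)<.003)&(np.hypot(XT[...,0]-k0[0],XT[...,1]-k0[1])<.12)]
print("disc",len(P),cv2.minEnclosingCircle(P[:,:2].astype(np.float32)*1000))
E
```

```text
T [ 0.5074 -0.1878  0.165 ] [ 0.4615 -0.0035  0.09  ] [ 0.4607 -0.1403  0.125 ]
knob 93 [ 506.2 -188.7] [45.  13.1] 45.0 z [0.1571 0.1683 0.1721]
clip red 33 [459.4  -4.4] [36.4 36.6] 0.2 z [0.0752 0.1074 0.1173]
tails>.1 21 [459.3  -4.9] [36.9 22.7] 4.2 z [0.1057 0.111  0.1174]
 tail -1 13 [442.9  -6. ] [ 3.4 22.8] 0.4 z [0.1049 0.1098 0.1177]
 tail 1 8 [477.2  -1.5] [ 0.7 18.4] 1.4 z [0.1089 0.1138 0.117 ]
card top 28 [ 455.1 -149.2] [74.6 12.2] 55.1 z [0.1221 0.1254 0.1295]
tray rim 297 [525.2  29.7] [158.7 141.8] 4.7 z [0.0624 0.0656 0.069 ]
S [ 0.5074 -0.1878  0.165 ] [ 0.4615 -0.0035  0.09  ] [ 0.4607 -0.1403  0.125 ]
knob 233 [ 505.5 -183.4] [45.2 12.3] 39.7 z [0.1413 0.1593 0.172 ]
clip red 204 [459.7   2.6] [42.4 36. ] 7.5 z [0.0779 0.1007 0.1187]
tails>.1 105 [459.9  -0.1] [42.  32.4] 4.7 z [0.1012 0.1127 0.1191]
 tail -1 27 [441.   -1.6] [32.   6.7] 89.0 z [0.1037 0.1172 0.1193]
 tail 1 78 [477.    1.9] [ 8.1 29.1] 6.8 z [0.101  0.1105 0.1189]
card top 132 [ 454.3 -147. ] [81.1 15.1] 56.4 z [0.1174 0.1229 0.1273]
green 205 [ 461.8 -137.4] [57.6  7.2] 44.5 z [0.0885 0.1157 0.1252]
tray rim 609 [525.1  32.1] [159.3 141.1] 4.2 z [0.0625 0.0664 0.0688]
tray [0.5958 0.0577]
tray [ 0.6073 -0.0359]
tray [ 0.4591 -0.0488]
tray [0.4535 0.0506]
mark [ 0.4196 -0.2084] [ 0.4203 -0.2082  0.012 ] S [ 0.4189 -0.2035  0.0177]
other brass [ 0.5278 -0.2756  0.013 ] [ 0.5256 -0.2753  0.0218]
green edge [ 0.4832 -0.1206]
green edge [ 0.4385 -0.1604]
disc 1459 ((506.9175720214844, -188.9581298828125), 85.52212524414062)
```

```bash
cat >> h.py <<'E'
D=np.pi/180
def wray(f,u,v):
    x,y=(u-f["cx"])/f["fx"],(v-f["cy"])/f["fy"]; r=np.hypot(x,y)
    d=np.array([np.sin(r)*x/r,np.sin(r)*y/r,np.cos(r)]) if r>1e-9 else np.array([0,0,1.])
    return -f["R"].T@f["t"], d@f["R"]
def wat(f,u,v,z):
    c,d=wray(f,u,v); return c+d*(z-c[2])/d[2]
def wpix(f,X):
    p=f["R"]@np.asarray(X)+f["t"]; h=np.hypot(p[0],p[1]); th=np.arctan2(h,p[2])
    return f["cx"]+f["fx"]*th*p[0]/h, f["cy"]+f["fy"]*th*p[1]/h
E
python3 - <<'E'
from plant import robot
from h import *
np.set_printoptions(precision=3,suppress=True)
for n,p,y in [("view",(.47,-.1,.33),43),("view",(.47,-.1,.33),-137),("k0",(.507,-.188,.149),43),("k1",(.507,-.188,.149),103),("k1",(.507,-.188,.149),123),
 ("k0",(.507,-.188,.149),-137),("k1",(.507,-.188,.149),-77),("clip",(.46,0,.1),94.5),("clip",(.46,0,.1),-85.5),("clipup",(.46,0,.25),94.5),("clipup",(.46,0,.25),-85.5),("card",(.443,-.203,.17),103),("card",(.443,-.203,.17),-77),("cardup",(.443,-.203,.25),103)]:
    print(n,y,robot.inverse_kinematics(p,[np.pi,0,y*D]))
E
```

```text
view 43 [ 0.693  0.119 -0.621  1.829  0.074  1.217 -0.77 ]
view -137 [ 1.143  0.233 -1.177  1.812  0.227  1.247  2.224]
k0 43 [ 0.639  0.395 -0.454  1.93   0.224  0.866 -0.752]
k1 103 [ 0.767  0.428 -0.623  1.923  0.317  0.889  0.211]
k1 123 [ 0.809  0.442 -0.68   1.92   0.351  0.899  0.53 ]
k0 -137 [ 1.12   0.654 -1.176  1.906  0.695  1.068  1.972]
k1 -77 [ 0.305  0.357 -0.035  1.949  0.016  0.836 -2.653]
clip 94.5 [ 0.606  0.452 -0.856  2.13   0.495  0.767 -0.489]
clip -85.5 [-0.937  0.55   1.118  2.207 -0.707  0.808 -2.415]
clipup 94.5 [ 0.717  0.205 -0.907  1.973  0.186  1.049 -0.195]
clipup -85.5 None
card 103 [ 0.854  0.308 -0.608  2.021  0.227  0.878  0.349]
card -77 [ 0.401  0.251 -0.068  2.045  0.023  0.847 -2.594]
cardup 103 [ 0.888  0.207 -0.622  1.929  0.139  1.048  0.433]
```

```bash
python3 - <<'E'
from plant import robot
from h import *
fr=[]
ims=[]
for p in ((.46,-.13,.33),(.47,-.04,.30)):
    robot.goto(p,[np.pi,0,70*D]); robot.sleep(.3)
    f=robot.grab_frame("wrist"); fr.append(f); ims.append(f["image"][:,:,::-1])
    print(np.round(robot.sense()["tcp_pos"],4),f["fx"],f["cx"],f["cy"],np.round(-f["R"].T@f["t"],3), robot.sense()["t"])
    print([np.round(wpix(f,X),0) for X in((.507,-.188,.17),(.461,-.14,.125),(.42,-.208,.013),(.46,-.001,.117))])
pickle.dump(fr,open("w.pkl","wb"))
cv2.imwrite("pics/w.png",cv2.resize(np.vstack([np.hstack(ims)]),(800,300),interpolation=cv2.INTER_AREA))
E
```

```text
[ 0.46   -0.1302  0.3299] 297.3186396354542 252.2544812342164 195.33779848956436 [ 0.483 -0.063  0.461] 2.65
[array([314., 218.]), array([258., 181.]), array([247., 212.]), array([215.,  69.])]
[ 0.4701 -0.0409  0.3002] 297.3186396354542 252.2544812342164 195.33779848956436 [0.493 0.027 0.431] 3.4667
[array([331., 300.]), array([276., 260.]), array([260., 269.]), array([232., 146.])]
```

View pics/w.png

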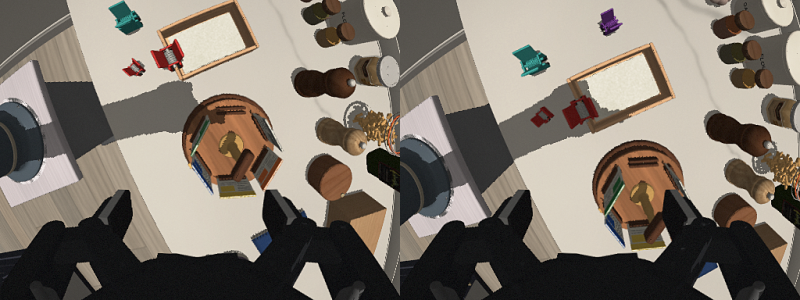

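Both wrist views show the stand (view 1 near full-res (295,185)) and the tray with the clip (view 1 (213,70), view 2 (230,143)). I'll enlarge these to read pixels.

```bash
python3 - <<'E'
from h import *
fr=pickle.load(open("w.pkl","rb"))
def c(f,x,y,w,h,s): return cv2.resize(f["image"][y:y+h,x:x+w,::-1],(w*s,h*s),interpolation=cv2.INTER_CUBIC)
o=np.zeros((600,800,3),np.uint8)
o[:,:480]=c(fr[0],230,112,120,150,4)
o[:300,480:800]=c(fr[0],190,45,40,50,8)[:300,:320]
o[300:,480:800]=c(fr[1],205,118,40,50,8)[:300,:320]
cv2.imwrite("pics/wc.png",o)
E
```

```text
(no output)
```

View pics/wc.png

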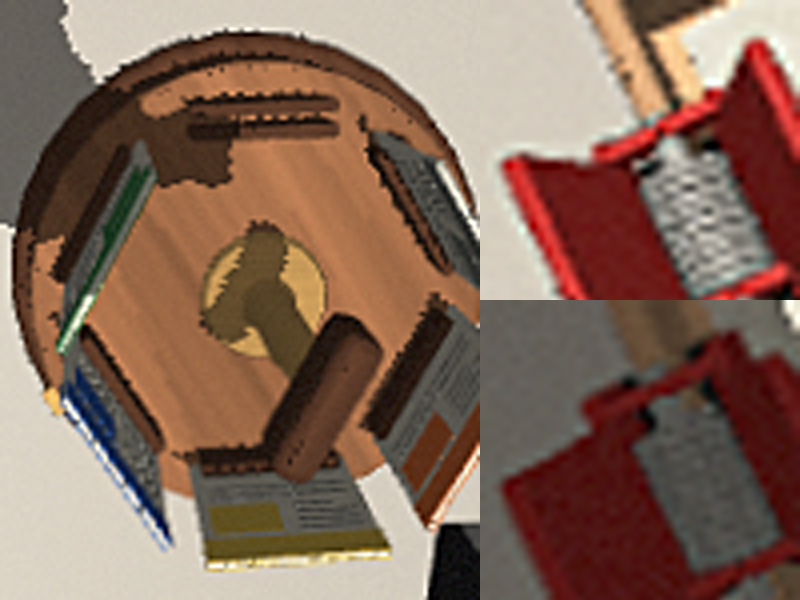

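```bash
python3 - <<'E'
from h import *
np.set_printoptions(precision=4,suppress=True)
fr=pickle.load(open("w.pkl","rb"))
def wcloud(f):
    z=f["range_z"].astype(float); v,u=np.mgrid[:384,:512]
    x,y=(u-f["cx"])/f["fx"],(v-f["cy"])/f["fy"]; r=np.hypot(x,y)+1e-9
    P=np.stack([np.tan(r)*x/r*z,np.tan(r)*y/r*z,z],-1); X=(P-f["t"])@f["R"]; X[(z==0)|(r>1.3)]=np.nan; return X
def rect(P,n):
    r=cv2.minAreaRect(P[:,:2].astype(np.float32)*1000); print(n,len(P),np.round(r[0],1),np.round(r[1],1),round(r[2],1),"z",np.percentile(P[:,2],[2,50,98]))
for f in fr:
    X=wcloud(f); I=f["image"].astype(int); r,g,b=I[...,0],I[...,1],I[...,2]; z=X[...,2]
    near=lambda c,rad:np.hypot(X[...,0]-c[0],X[...,1]-c[1])<rad
    k=(.507,-.188)
    rect(X[near(k,.03)&(z>.163)&(z<.18)],"knob top"); rect(X[near(k,.03)&(z>.142)&(z<.18)],"knob")
    red=(r>2.2*g)&(r>2.2*b)&(r>60); c=(.46,-.001)
    P=X[red&near(c,.045)&(z>.05)]; rect(P,"clip"); Q=P[P[:,2]>.108]; rect(Q,"tails")
    for s in(-1,1):
        q=Q[(Q[:,0]-.46)*s>0]; 
        if len(q)>5: print(s,len(q),q.mean(0),np.percentile(q,[2,98],axis=0).ravel())
    P=X[near((.461,-.1405),.04)&(z>.121)&(z<.13)]
    if len(P)>5: rect(P,"card top")
    P=X[near((.525,.005),.12)&(abs(z-.066)<.003)&~red&(X[...,0]<.62)&(X[...,1]<.07)&(X[...,1]>-.06)]; rect(P,"rim")
    W=P[(P[:,0]<.475)&(abs(P[:,1])<.035)]; print("front wall pts",len(W),W.mean(0) if len(W) else '', np.polyfit(W[:,1],W[:,0],1) if len(W)>5 else '')
    d=X[(abs(z-.042)<.002)&near(k,.1)]; print("disc",cv2.minEnclosingCircle(d[:,:2].astype(np.float32)*1000))
f=fr[0]; q=lambda u,v:(230+(u+.5)/4-.5,112+(v+.5)/4-.5)
print("mark",wat(f,*q(54,402),.013)); print("green",wat(f,*q(62,352),.125),wat(f,*q(150,148),.125))
# triangulate knob top centre & green left end from both views using depth-free rays: use top cam
def tri(rs):
    A=sum(np.eye(3)-np.outer(d,d) for c,d in rs); b=sum((np.eye(3)-np.outer(d,d))@c for c,d in rs); return np.linalg.solve(A,b)
T=pickle.load(open("f0.pkl","rb"))["top"]
def tray(u,v):
    u,v=155+(u+.5)/6-.5,170+(v+.5)/6-.5; d=np.array([(u-T["cx"])/T["fx"],(v-T["cy"])/T["fy"],1])@T["R"]; return -T["R"].T@T["t"],d/np.linalg.norm(d)
print("tri knob top",tri([tray(572,232),wray(f,*q(342,385))]),"green lower end",tri([tray(510,392),wray(f,*q(62,352))]))
p2=lambda u,v,x0,y0:(x0+(u+.5)/8-.5,y0+(v+.5)/8-.5)
print("tail -x end +y",tri([wray(fr[0],*p2(513-480,162,190,45)),wray(fr[1],*p2(510-480,487-300,205,118)),tray(141,382)]))
E
```

```text
knob top 500 [ 505.1 -184. ] [45.4 13.5] 43.3 z [0.1638 0.1687 0.1706]
knob 701 [ 505.2 -183.9] [45.7 13.7] 42.7 z [0.1477 0.1676 0.1705]
clip 682 [458.5   0.2] [42.7 39.4] 3.6 z [0.0719 0.0995 0.1174]
tails 240 [458.5   0.6] [42.7 28.9] 3.9 z [0.1086 0.1158 0.1179]
-1 123 [ 0.4407 -0.0009  0.1142] [ 0.4374 -0.0146  0.1085  0.4436  0.0127  0.1173]
1 117 [0.477  0.0015 0.115 ] [ 0.4737 -0.012   0.1088  0.4801  0.0154  0.118 ]
card top 152 [ 456.4 -141.3] [72.4  8.9] 49.1 z [0.1217 0.1246 0.1259]
rim 1325 [527.3  12.7] [154.4  98.7] 4.5 z [0.0633 0.0651 0.067 ]
front wall pts 102 [ 0.4594 -0.0045  0.0654] [-0.0877  0.459 ]
disc ((504.7701110839844, -184.32481384277344), 85.51283264160156)
knob top 384 [ 504.7 -183.5] [43.9 13.1] 43.6 z [0.1635 0.1685 0.1703]
knob 663 [ 504.9 -183. ] [45.  13.4] 42.5 z [0.1466 0.1657 0.1702]
clip 814 [458.9   1.2] [42.2 39.5] 4.9 z [0.0683 0.0985 0.1173]
tails 280 [458.9   1.1] [42.2 28.7] 4.4 z [0.1085 0.1156 0.1177]
-1 151 [ 0.4407 -0.0006  0.1141] [ 0.4377 -0.0139  0.1085  0.4437  0.0133  0.1176]
1 129 [0.4773 0.003  0.1151] [ 0.474  -0.011   0.1089  0.4801  0.0162  0.1177]
card top 164 [ 456.  -140.8] [72.7  8.4] 49.7 z [0.1214 0.1244 0.1261]
rim 1586 [527.4  12.7] [155.2  98.8] 4.8 z [0.0632 0.0651 0.0669]
front wall pts 120 [ 0.4591 -0.0016  0.0652] [-0.0862  0.459 ]
disc ((504.96807861328125, -184.4483184814453), 85.67913055419922)
mark [ 0.4143 -0.2064  0.013 ]
green [ 0.4392 -0.1566  0.125 ] [ 0.4838 -0.1085  0.125 ]
tri knob top [ 0.5114 -0.1874  0.1451] green lower end [ 0.4384 -0.1597  0.115 ]
tail -x end +y [0.439  0.0118 0.1155]
```

```bash
python3 - <<'E'
from plant import robot
from h import *
np.set_printoptions(precision=3,suppress=True)
def s(m=""):
    q=robot.sense(); print(m,round(q["t"],2),q["tcp_pos"],round(q["tcp_rot"][2]/D,1),"F",q["wrist_force"],"M",q["torque"],round(q["opening"],3),round(q["gripper_force"],1))
k=np.array([.505,-.184,.150])
robot.goto(k+[0,0,.07],[np.pi,0,43.2*D]); robot.grip(.6)
robot.move_straight(k,vel=.1); s("down")
robot.grip(0,strength=40); s("grip")
for a in range(48,104,5):
    robot.goto(k,[np.pi,0,(a+.2)*D])
    if a%15==3: s(a)
s("turned")
robot.grip(.6); robot.sleep(.3); s("open")
robot.move_straight(k+[0,0,.07],vel=.15)
robot.goto([.46,-.10,.31],[np.pi,0,94.5*D]); robot.sleep(.2)
fr={n:robot.grab_frame(n) for n in("wrist","scene","top")}; pickle.dump(fr,open("f1.pkl","wb"))
I=fr["scene"]["image"][165:285,160:310,::-1]; cv2.imwrite("pics/s1.png",np.hstack([cv2.resize(I,(500,400)),cv2.resize(fr["wrist"]["image"][60:300,130:310,::-1],(300,400))])); s()
E
```

```text
down 5.46 [ 0.506 -0.184  0.15 ] 43.2 F [ 0.111 -0.623 -0.2  ] M [ 0.084 -0.034 -0.003] 0.6 0.0
grip 5.88 [ 0.507 -0.186  0.151] 43.1 F [ 4.493 -3.578 -1.834] M [-0.499 -0.581  0.068] 0.153 42.0
48 6.12 [ 0.507 -0.186  0.151] 48.1 F [ 4.539 -3.454 -0.279] M [-0.448 -0.518 -0.123] 0.157 42.1
63 6.88 [ 0.507 -0.186  0.151] 63.1 F [ 4.603 -2.967 -0.561] M [-0.474 -0.576 -0.079] 0.159 42.0
78 7.62 [ 0.507 -0.186  0.151] 78.1 F [ 5.377 -3.841 -2.063] M [-0.583 -0.604 -0.011] 0.155 41.9
93 8.38 [ 0.507 -0.186  0.151] 93.2 F [ 5.364 -3.613 -1.999] M [-0.532 -0.602  0.161] 0.157 41.9
turned 8.88 [ 0.507 -0.186  0.151] 103.1 F [ 5.967 -2.82  -1.749] M [-0.542 -0.617  0.04 ] 0.16 41.9
open 9.62 [ 0.505 -0.184  0.15 ] 103.2 F [ 0.326 -0.434 -0.137] M [-0.017 -0.015  0.   ] 0.603 0.0
 11.18 [ 0.46  -0.101  0.309] 94.4 F [-0.464  0.586 -0.163] M [ 0.029 -0.019 -0.012] 0.6 0.0
```

View pics/s1.png

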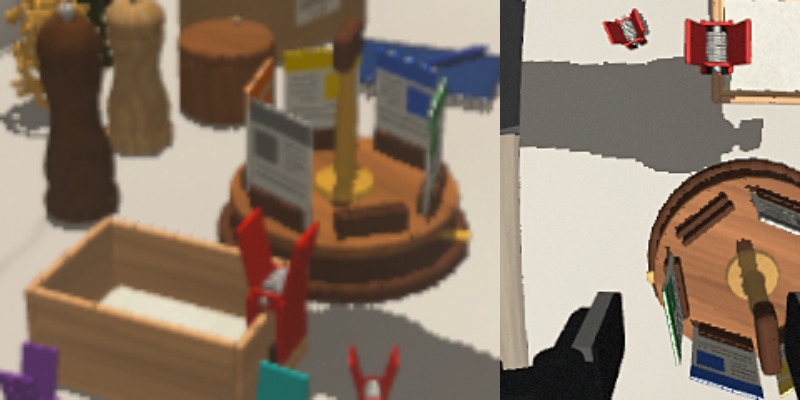

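The green card is now at the brass mark: scene crop card (435,150) with the mark at (462,237), and in the wrist crop the card (672,310) faces the mark (651,277). I'll check that numerically, then take the clip.

```bash
python3 - <<'E'
from plant import robot
from h import *
np.set_printoptions(precision=4,suppress=True)
fr=pickle.load(open("f1.pkl","rb"))
def rect(P,n):
    r=cv2.minAreaRect(P[:,:2].astype(np.float32)*1000); print(n,len(P),np.round(r[0],1),np.round(r[1],1),round(r[2],1),"z",np.percentile(P[:,2],[2,50,98]))
def wcloud(f):
    z=f["range_z"].astype(float); v,u=np.mgrid[:384,:512]
    x,y=(u-f["cx"])/f["fx"],(v-f["cy"])/f["fy"]; r=np.hypot(x,y)+1e-9
    P=np.stack([np.tan(r)*x/r*z,np.tan(r)*y/r*z,z],-1); X=(P-f["t"])@f["R"]; X[(z==0)|(r>1.3)]=np.nan; return X
for n,f in fr.items():
    X=wcloud(f) if n=="wrist" else cloud(f); z=X[...,2]
    def near(c,r): return np.hypot(X[...,0]-c[0],X[...,1]-c[1])<r
    rect(X[near((.506,-.186),.03)&(z>.145)&(z<.18)],n+" knob")
    P=X[near((.4427,-.201),.034)&(z>.118)&(z<.13)]
    if len(P)>4: rect(P,n+" green top")
def s(m=""):
    q=robot.sense(); print(m,round(q["t"],2),q["tcp_pos"],round(q["tcp_rot"][2]/D,1),"F",q["wrist_force"],"M",q["torque"],round(q["opening"],3),round(q["gripper_force"],1))
c=np.array([.4597,-.0003,.094])
robot.goto(c+[0,0,.09],[np.pi,0,94.5*D]); robot.grip(.8)
print(robot.move_straight(c,vel=.08,contact_N=8)); s("down")
for o in (.5,.45,.4): robot.grip(o,strength=30); s(o)
fr={n:robot.grab_frame(n) for n in("wrist","scene")}; pickle.dump(fr,open("f2.pkl","wb"))
E
```

```text
wrist knob 584 [ 505.1 -183. ] [14.7 44.3] 13.9 z [0.1482 0.1682 0.1703]
wrist green top 153 [ 441.  -199.6] [ 3.4 59.5] 12.8 z [0.119  0.1243 0.1257]
scene knob 117 [ 505.  -182.5] [13.2 42.5] 11.3 z [0.1481 0.1645 0.1729]
scene green top 31 [ 441.8 -198.7] [ 3.  58.3] 13.3 z [0.1182 0.1258 0.1284]
top knob 96 [ 506.5 -188. ] [14. 44.] 12.8 z [0.1491 0.1685 0.1732]
top green top 28 [ 442.7 -203.7] [ 2.9 58.7] 13.0 z [0.1202 0.1243 0.1275]
False
down 13.44 [ 0.4601 -0.0003  0.0944] 94.5 F [-0.1735 -0.7024  0.2408] M [-0.0578 -0.0049  0.0058] 0.802 0.0
0.5 13.81 [ 0.4601 -0.0003  0.0944] 94.5 F [-0.2083 -0.3106  2.7726] M [-0.0552 -0.0395 -0.0017] 0.502 4.6
0.45 14.03 [ 0.4607 -0.0002  0.0949] 94.5 F [-0.898   0.0692  8.1362] M [-0.0535  0.1083 -0.0353] 0.448 7.1
0.4 14.26 [0.4614 0.     0.0953] 94.5 F [-0.2849  0.1782  9.3592] M [-0.015  -0.0413 -0.0122] 0.403 8.1
```

```bash
python3 - <<'E'
from plant import robot
from h import *
np.set_printoptions(precision=4,suppress=True)
def s(m=""):
    q=robot.sense(); print(m,round(q["t"],2),q["tcp_pos"],round(q["tcp_rot"][2]/D,1),"F",q["wrist_force"],"M",q["torque"],round(q["opening"],3),round(q["gripper_force"],1))
robot.grip(.34); s(.34)
robot.grip(0,strength=30); s("shut")
p=robot.sense()["tcp_pos"]
robot.move_straight([.4600,-.0002,.103],vel=.05); s("up8"); robot.sleep(.2)
fr={n:robot.grab_frame(n) for n in("wrist","scene")}; pickle.dump(fr,open("f3.pkl","wb"))
I=fr["scene"]["image"][195:285,200:300,::-1]; cv2.imwrite("pics/s3.png",np.hstack([cv2.resize(I,(440,400),interpolation=cv2.INTER_CUBIC),cv2.resize(fr["wrist"]["image"][200:380,170:332,::-1],(360,400),interpolation=cv2.INTER_CUBIC)]))
E
```

```text
0.34 14.58 [0.4622 0.0001 0.0957] 94.5 F [ 0.9476 -0.2968 10.6726] M [-0.1222 -0.1355 -0.0131] 0.344 9.1
shut 14.81 [ 0.4596 -0.      0.096 ] 94.5 F [-7.025  -1.1927 23.6572] M [-0.14    1.7685  0.0361] 0.272 29.7
up8 15.14 [ 0.46   -0.0003  0.103 ] 94.5 F [ 0.4083  0.6444 -0.4182] M [ 0.0269  0.0203 -0.0359] 0.268 29.6
```

View pics/s3.png

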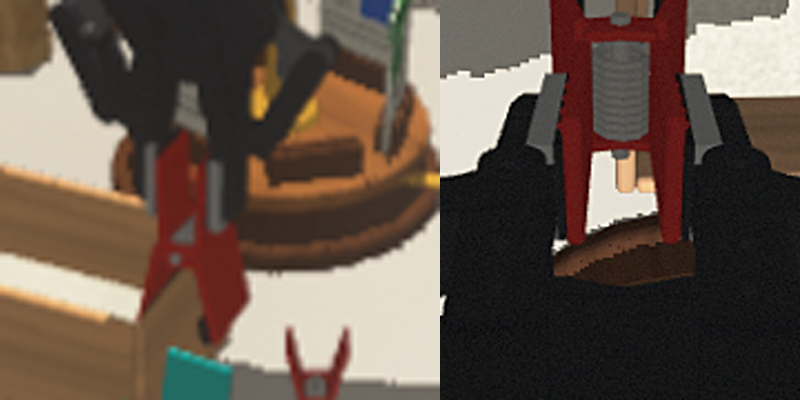

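The clip is held wide open, tails parallel between the pads, opening ≈22.8 mm. Now I'll lift it, carry it over the card and measure.

```bash
python3 - <<'E'
from plant import robot
from h import *
np.set_printoptions(precision=4,suppress=True)
def s(m=""):
    q=robot.sense(); print(m,round(q["t"],2),q["tcp_pos"],round(q["tcp_rot"][2]/D,1),"F",q["wrist_force"],"M",q["torque"],round(q["opening"],3),round(q["gripper_force"],1))
robot.move_straight([.4600,-.0003,.24],vel=.12)
yw=lambda a:[np.pi,0,a*D]
robot.move_straight([.4427,-.2010,.24],vel=.12,attitude=yw(103.1)); robot.sleep(.3); s("hover")
fr={n:robot.grab_frame(n) for n in("wrist","scene","top")}; pickle.dump(fr,open("f4.pkl","wb"))
tc=robot.sense()["tcp_pos"]
f=fr["scene"]; X=cloud(f); I=f["image"].astype(int); r,g,b=I[...,0],I[...,1],I[...,2]
P=X[(r>2.2*g)&(r>2.2*b)&(r>60)&(np.hypot(X[...,0]-tc[0],X[...,1]-tc[1])<.05)&(X[...,2]>.12)]
print(len(P),P.min(0),P.max(0))
R=np.array([[np.cos(13.1*D),np.sin(13.1*D)],[-np.sin(13.1*D),np.cos(13.1*D)]])
L=(P[:,:2]-tc[:2])@R.T
for z0 in np.arange(.165,.25,.008):
    m=abs(P[:,2]-z0)<.004
    if m.sum()>2: print(round(z0,3),m.sum(),"x",L[m,0].min(),L[m,0].max(),"y",L[m,1].min(),L[m,1].max())
u=[pix(f,tc+[0,0,d]) for d in(0,-.07)]; print(u)
I=f["image"][120:270,225:345,::-1]; cv2.imwrite("pics/s4.png",cv2.resize(I,(480,600),interpolation=cv2.INTER_CUBIC))
E
```

```text
hover 18.86 [ 0.4428 -0.2008  0.2401] 103.1 F [-0.0909  0.3345 -1.2772] M [ 0.0258  0.019  -0.0114] 0.269 29.6
193 [ 0.4174 -0.2094  0.1802] [ 0.4564 -0.1766  0.265 ]
0.181 6 x -0.02164275056501567 0.018078817129610878 y 0.007963486901772327 0.021487923245929474
0.189 13 x -0.02179715858121914 0.01591824966414223 y 0.0032609067847734923 0.02034902893024671
0.197 21 x -0.020181898147771684 0.01387591209587483 y -0.004289417334324509 0.02134383410374899
0.205 20 x -0.01802111286812381 0.012035950964278175 y -0.0026156336508488306 0.021159154877466006
0.213 23 x -0.015836918405997925 0.011660929053378403 y -0.004015389036133206 0.02171503337180576
0.221 37 x -0.01426630094970762 0.00804016288100204 y -0.005545545887397813 0.02179498718826622
0.229 14 x -0.012115043914682128 0.007633719970229173 y -0.007578071993952106 0.018035594371275086
0.237 13 x -0.010557301807996472 0.010148333486899133 y 0.0057926742517730246 0.0153665499899986
0.245 16 x -0.011588000383724296 0.010714001833851565 y 0.009417386878324783 0.01703043439477733
[(np.float64(293.5385939425178), np.float64(147.46326530138475)), (np.float64(291.90043340647736), np.float64(176.19052918026836))]
```

View pics/s4.png

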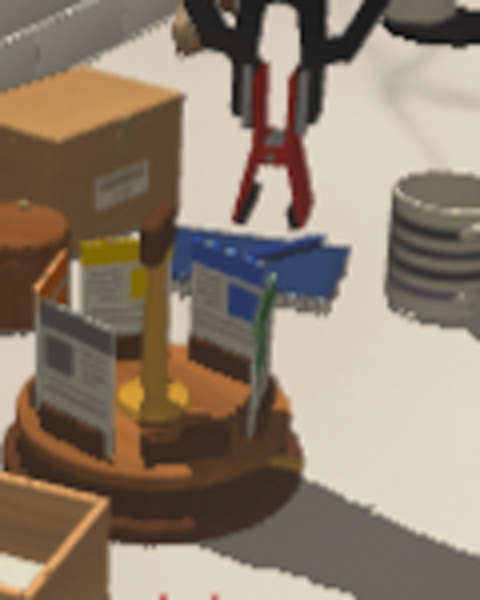

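The clip hangs straight and open (crop: jaws at (245,215) and (298,215)) above the green card's edge at (265,300). I'm lowering it.

```bash
python3 - <<'E'
from plant import robot
from h import *
np.set_printoptions(precision=4,suppress=True)
def s(m=""):
    q=robot.sense(); print(m,round(q["t"],2),q["tcp_pos"],round(q["tcp_rot"][2]/D,1),"F",q["wrist_force"],"M",q["torque"],round(q["opening"],3),round(q["gripper_force"],1))
robot.move_straight([.4435,-.1998,.24],vel=.05)
print(robot.move_straight([.4435,-.1998,.159],vel=.06,contact_N=4)); robot.sleep(.5); s("in")
fr={n:robot.grab_frame(n) for n in("wrist","scene","top")}; pickle.dump(fr,open("f5.pkl","wb"))
cv2.imwrite("pics/s5.png",np.hstack([cv2.resize(fr["scene"]["image"][140:240,225:305,::-1],(480,600),interpolation=cv2.INTER_CUBIC),cv2.resize(fr["wrist"]["image"][190:380,200:300,::-1],(316,600),interpolation=cv2.INTER_CUBIC)]))
E
```

```text
False
in 21.26 [ 0.4435 -0.1998  0.159 ] 103.1 F [ 0.7783 -0.0349 -0.6711] M [-0.0011  0.0039  0.0176] 0.273 29.6
```

View pics/s5.png

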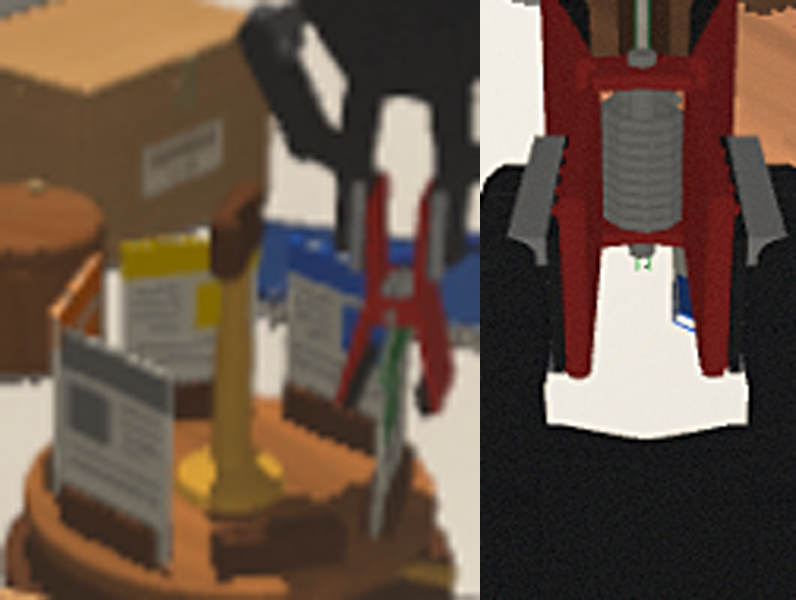

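The card stands mid-way between the jaws: scene crop card at (395,390), jaws at (350,400) and (432,405). The wrist crop shows it centred at (642,30) and (642,262), with no contact force. Handing in.

```bash
python3 -c "
from plant import robot
print(robot.close_job())"
```

```text
the job is handed in; nothing more can be done
None
```

The green card is at the brass mark, and the red clip is held squeezed wide open over the middle of its top edge, one jaw each side and neither touching, at about 21 s; the job is handed in.

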